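Load a cell plate into a sloped contact tester and snap its frame shut

TASK

Take the dark cell plate from the white carrier and load it into the pocket of the sloped tester, cells up and copper strip uphill; the pocket's cross-slide is clamped a little off its middle, so look or feel for where it stands. Slip the plate's lower edge under the black lip and push it against the sprung block, lay it down flat so that the spring squares it against the upper stop, let go, then swing the blue contact frame over and press it down until the catch holds it shut. Do not force the glass, and leave the pale reference plate and the other things on the bench as they are.

Things in the scene. Friction and masses are not known exactly. Their poses are not given: they have to be found in the camera images.
- cell_plate: Plate to be loaded: dark glass laminate 90 x 52 x 8 mm (x, y, z), about 0.1 kg, eight black cells and, at its +x end, a copper strip across it on the top face. Origin: centre of its underside; +z is the cell side. It starts lying cells up on one of the two ribs of the carrier, which place varies.
- copper_strip (a point): Middle of the copper strip on the cell plate's top face, 36.5 mm from the plate's centre towards its +x end, 8 mm above its underside.
- ref_plate: Pale grey reference plate with a steel strip, same size as the cell plate, on the other rib of the carrier. Leave it where it lies.
- carrier: White flat carrier 130 x 224 mm, top of its floor 5 mm over the bench, with two grey ribs 80 x 32 mm at y = -52 and +52 mm of its centre, tops at 12 mm. A plate lies centred on each rib within a few mm and overhangs its sides, so the fingertips can reach a little below the plate's underside.
- tester: Fixed cream bench instrument with black cheeks, 162 mm wide (y), 215 mm deep; origin on the bench below the pocket; it stands sideways to the robot. Its sloped front faces its own -x and rises towards its +x at 30 degrees to a flat rear top 116 mm high (from 69 to 112 mm in x).
- deck: Fixed frame tilted with the tester's slope: x uphill, y across, z square out of it (30 degrees from vertical, leaning to the tester's -x); origin 85 mm over the bench. The pocket sits on a cross-slide clamped anywhere within 10 mm of the middle in y: y of its centre line is not reported, look or feel for it. The rest is exact: a seated plate is at x = 0, its underside at z = 0.
- lip_edge (a point): Lower edge of the black lip, deck x = -40, z = 11 mm, at mid-slide (does not follow the slide). The lip block rides on the slide: 68 mm wide centred on the pocket, x -66 to -40 mm, top z = 24, square sides down to z = -7. It bridges the pocket: underside z = 11 mm. No plate goes in from straight above: 12 to 15 degrees steeper than the slope, lower edge on the floor near x = -33, it slides under.
- sprung_block (a point): Deck x = -42, z = 4 mm, at mid-slide: free face of the brass sprung block under the lip (the point does not move with it). It is 28 mm wide, 8 mm high and is pushed downhill to x = -51 mm at most; it resists with 2.5 N at first, 4 N with a plate seated, 7 N fully pushed. Push it back 6 mm or so to lay the plate's upper end down inside the upper stop.
- upper_stop (a point): Downhill face of the pocket's upper stop, deck x = 45, z = 3 mm, at mid-slide; 6 mm high. The spring holds a seated plate against it. Side rails ride on the slide too: inner faces 27.2 mm either side of the pocket's centre line, 7 mm high, tapered above 3.5 mm, from x = -40 to -26 and 24 to 51 mm; between them finger gaps, 7 mm deep farther than 19 mm from the centre line.
- frame (a joint): Angle of the blue contact frame, rad: 0 shut (along the slope), 1.7 to 1.9 at the start (standing, held still by its stiff hinge), stop at 1.92. Within 0.1 of shut a sprung ball snaps over its nose at about 6 N on the pad; not caught, it springs up again (1 to 2 N).
- frame_axis (a point): Middle of the frame's hinge axis, along the deck's y at x = 58, z = 14 mm, at mid-slide (does not move). The frame rides on the slide: 68 mm wide, 6 mm thick, window in the middle, hinge in its mid-plane; its free bar lies 74 to 92 mm from the axis, nose to 97 mm, black thumb pad at 82 mm on the outer face. Shut, it clears a seated plate by 3 mm.
- solvent_bottle: White bottle, 60 mm across, 150 mm high, bystander.
- amber_jar: Amber jar, 52 mm across, 70 mm high, bystander.
- blue_jar: Clear jar with blue cap, 48 mm across, 60 mm high, bystander.
- screwdriver: Yellow screwdriver, 170 mm, lying on the bench, bystander.
- tweezers: Steel tweezers, 120 mm, lying on the bench, bystander.
Mind the look-alikes: they are no part of the job. Of the things like the cell_plate, leave any that is brown or green; of the rest the larger one is meant.

How it is judged:
On the way:
1. the cell plate lies flat and square in the pocket, cells up, copper strip uphill, let go, with the frame still open (x of cell_plate in the frame of deck between -0.002 and 0.002 m and y of cell_plate in the frame of deck between -0.0125 and 0.0125 m and z of cell_plate in the frame of deck between -0.0015 and 0.0015 m and angle between the z axis of cell_plate and the z axis of deck, either way round below 0.03 rad and angle between the x axis of cell_plate and the x axis of deck, either way round below 0.05 rad and angle between cell_plate's own z axis and vertical below 0.8 rad and x of copper_strip in the frame of deck above 0.02 m and contact force between the fingers and cell_plate below 0.1 N and value of joint frame above 0.8 rad), for 0.2 s.
At the end, for the whole second after the job is handed in: The frame is held shut by its catch (hinge under 0.025 rad) and the cell plate lies at rest in the pocket, wherever the slide has it, cells up and copper strip uphill: within 2 mm of the seated place along the slope and 1.5 mm off the floor, flat within 0.03 rad and square within 0.05 rad (value of joint frame below 0.025 rad and x of cell_plate in the frame of deck between -0.002 and 0.002 m and y of cell_plate in the frame of deck between -0.0125 and 0.0125 m and z of cell_plate in the frame of deck between -0.0015 and 0.0015 m and angle between the z axis of cell_plate and the z axis of deck, either way round below 0.03 rad and angle between the x axis of cell_plate and the x axis of deck, either way round below 0.05 rad and angle between cell_plate's own z axis and vertical below 0.8 rad and x of copper_strip in the frame of deck above 0.02 m and linear speed of cell_plate below 0.01 m/s); the robot touches nothing.
It fails at once if the glass is forced: the cell plate is pressed on any part of the tester with more than 60 N (contact force between cell_plate and tester above 60 N).
It fails at once if the reference plate is moved more than 15 mm (distance of ref_plate from where it was at the start of the episode above 0.015 m).
It fails at once if a bystander on the bench is moved more than 30 mm (distance of any of solvent_bottle, amber_jar, blue_jar, screwdriver, tweezers from where it was at the start of the episode above 0.03 m).
It also fails if it takes over 70 s, if anything falls off the work surface, if the arm or the gripper's body presses on something with over 40 N, if the wrist force passes 120 N, or if a joint passes its speed limit or range.

ROBOT

A 7-joint arm with a two-finger parallel gripper is mounted at the origin on the work surface. World frame = base frame: x ahead of the robot, y to its left, z up, the work surface at z = 0. Lengths are in m, angles in rad, forces in N, time in s.
With the tool pointing down it reaches from about 0.4 to 0.85 m from the base axis. Payload 10.4 kg.
Tool frame: the origin (TCP) lies at the very end of the fingers, on their centre line; the grasp point (between the pads) lies 19 mm behind it (manip.grip_point_offset is the distance from the TCP to the grasp point, in m); z points along the fingers, y is the line along which they close (so a half turn about z gives the same grasp; the last joint's range is limited). The gripper opens to 85 mm and grips with 20 to 120 N. Pads are 22 mm wide; open, the fingers measure 114 mm over their backs; the gripper's body (76 mm by 85 mm) begins 54 mm behind the grasp point. The pads swing forward as they close: fully open they stand 13 mm farther back than shut.
Start: joints at [-1.282, 0.332, -0.065, 1.46, 0.022, 1.35, -0.088], TCP at [0.192, 0.595, 0.231] pointing down, gripper open.
Joint ranges: [-2.6, 2.6], [-0.5, 2.12], [-1.47, 1.34], [0.16, 2.42], [-1.27, 4.41], [0.06, 2.06], [-2.6, 2.6]. Speed limits (rad/s): [2.22, 2.22, 2.79, 2.79, 3.14, 3.14, 3.14].

INTERFACE

Orientations are given as a unit quaternion [x, y, z, w].
In Python, from workcell import manip gives the robot as it stands. The module is installed in compiled form; this text tells all that it offers.
- The arm moves only by the tool step_arm, never from a script. Its argument "moves" is a list of rows, each a list of 7 numbers: the closure, from 0 (fully open) to 1 (shut), then the shift along the world's x, y, z in mm, then the turn, a rotation vector about the world's x, y, z in rad. In form: [[grip, tx, ty, tz, ax, ay, az], ...]. A call has 1 to 10 rows; each row is the pose to reach, as a shift and turn from the pose commanded when the call began; what a row does not reach only later rows make up. A row lasts 1/10 s, in which the tool goes at most 50 mm and 8.59 degrees, less where a joint would pass 70% of its speed; a pose out of reach is approached as far as the arm can. A call with a gripper value outside its range is refused whole. The fingers move at their own pace and stop on an object; "grip_force" is the grip in N (left out, the last holds). Time passes only in rows, so rows that repeat a pose let the fingers close. It gives the time, the measured TCP pose, the force, the opening and the grip force at its end, in the units of the state.
- manip.get_obs(): the state, without advancing time (a new reading comes with each control period).
- manip.camera(name): name is "scene" or "top" or "wrist"; returns a dict with "image" (384x512x3 uint8, blue, green, red), "K" (3x3 intrinsics, pixels), "rvec" (rotation vector, rad) and "tvec" (3), from world to camera coordinates, as OpenCV has them; the wrist camera has in their place "mount" (4x4, takes a point from camera to tool coordinates, whose origin is the TCP and whose axes are the flange's). Camera axes: x right, y down, z forward; pixel columns grow to the right and rows downward; lengths in m; the calibration is good to about 2 mm. A picture is of the moment at which its call begins: read the wrist's pose just before it. There is no depth.
- manip.hand_in(): hands the job in; it is judged then, once.
The state is a dict: "clock": time; "joint_pos": joint angles; "joint_velocities": joint speeds; "tau": joint torques, N m; "position": TCP position; "ee_rot": TCP orientation; "ft_force": force on the tool from outside, world axes, zero at the start; "torque": the same for the moment, N m; "grip_width": opening from 0.0 (shut) to 1.0 (fully open); "grasp_force": force on a finger pad.
Only numpy, scipy, OpenCV 4.12 (cv2) and the standard library are available. Lean on these libraries where they do the work, as an engineer would, in place of code of your own. Each camera call takes 0.05 s, during which the arm holds its last target. There are 200 camera calls.

## Working session

There is one attempt and no reset: what is moved stays moved. The work goes in short steps, Python scripts to look and compute and a tool call to move; the robot and the scene stay as the last step left them, time stands still between calls to the robot, and variables do not carry over. Pictures are saved under pics/ and viewed, at most 10 in all, crops included, and the job is handed in when it is done.

Besides the shell and the picture viewer there is one more tool, called after "Request:" as a command line: name --pt "numbers of a row" for each row, then --argument value for the rest. step_arm: Moves the arm, as the interface text tells. Its arguments: {"type":"object","properties":{"moves":{"type":"array","items":{"type":"array","items":{"type":"number"}}},"grip_force":{"type":"number"}},"required":["moves"]}

```bash
mkdir -p pics; python3 - <<'E'
from workcell import manip
import cv2
o=manip.get_obs();print(o)
for n in("scene","top"):
    c=manip.camera(n);cv2.imwrite(f"pics/{n}0.png",cv2.resize(c["image"],(800,600),interpolation=cv2.INTER_CUBIC));print(n,c["K"],c["rvec"],c["tvec"])
c=manip.camera("wrist");print(c["K"],c["mount"])
E
```

```text
{'clock': 0.0, 'joint_pos': array([-1.28162749,  0.33282839, -0.06473394,  1.46096801,  0.02159731,
        1.34991192, -0.08847873]), 'joint_velocities': array([ 8.21848861e-06, -2.88040728e-04, -4.27580121e-04,  3.25771431e-04,
        5.71456538e-04, -1.30922801e-03, -7.76096790e-05]), 'tau': array([ 2.52261954e-03, -6.25455022e+01,  5.06555149e-02, -3.91601658e+01,
        1.62244798e-02,  1.00662623e-02, -4.32272338e-05]), 'position': array([0.19158009, 0.59450202, 0.23053043]), 'ee_rot': array([ 1.55217108e-01,  9.87880127e-01, -7.05137951e-04, -8.30297556e-05]), 'ft_force': array([-0.45357308, -0.04865127, -0.20126987]), 'torque': array([-0.0259483,  0.0174725, -0.0346134]), 'grasp_force': 0.0, 'grip_width': 0.9990713451563673}
scene [[383.30895945   0.         256.24766064]
 [  0.         383.30895945 187.32208782]
 [  0.           0.           1.        ]] [ 2.37670262  0.8201666  -0.25315304] [-0.40430062 -0.19297215  1.21938098]
top [[417.97315936   0.         254.05980827]
 [  0.         417.97315936 188.21355622]
 [  0.           0.           1.        ]] [ 2.0911916  -2.13849826  0.208599  ] [-0.00697573  0.52138629  1.21225833]
[[304.43119812   0.         253.60481129]
 [  0.         304.43119812 195.71077644]
 [  0.           0.           1.        ]] [[-7.96867829e-04 -9.61289970e-01 -2.75537583e-01  7.07082710e-02]
 [ 9.99999677e-01 -7.96009712e-04 -1.14944099e-04  3.37200052e-04]
 [-1.08835982e-04 -2.75537585e-01  9.61290293e-01 -1.43034117e-01]
 [ 0.00000000e+00  0.00000000e+00  0.00000000e+00  1.00000000e+00]]
```

View pics/scene0.png

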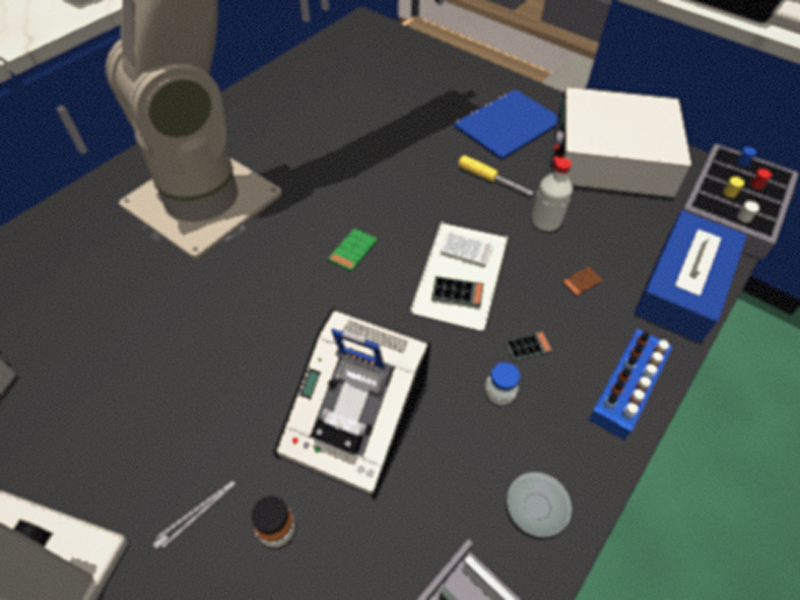

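View pics/top0.png

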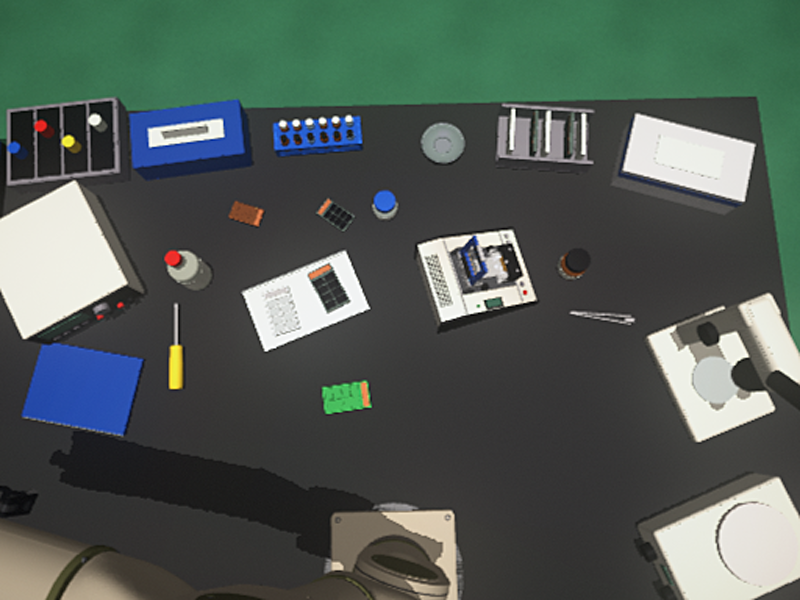

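The cell-plate look-alikes, in the 800x600 top picture, are:
- Dark plate on the carrier at (330,287).
- Small dark plate on the bench at (335,213).
- Green plate at (346,397).
- Brown plate at (246,213).

The dark plate on the carrier fits, because it is the larger one that is neither brown nor green. Its copper strip faces away from the robot, at (320,271). The tester is at (478,278) with its rear towards the carrier and the blue frame standing.

```bash
cat > h.py <<'E'
import numpy as np, cv2
from scipy.spatial.transform import Rotation as R
from workcell import manip
def cam(n):
    if n=="wrist":
        o=manip.get_obs(); c=manip.camera(n); T=np.eye(4); T[:3,:3]=R.from_quat(o["ee_rot"]).as_matrix(); T[:3,3]=o["position"]
        W=T@c["mount"]; Rc=W[:3,:3].T; return c["image"],c["K"],Rc,-Rc@W[:3,3]
    c=manip.camera(n); return c["image"],c["K"],cv2.Rodrigues(c["rvec"])[0],np.array(c["tvec"]).ravel()
def ray(K,Rc,t,u,v,z):
    d=Rc.T@np.linalg.solve(K,[u,v,1]); o=-Rc.T@t; return o+d*(z-o[2])/d[2]
def proj(K,Rc,t,P):
    q=K@(Rc@np.atleast_2d(P).T+t[:,None]); return (q[:2]/q[2]).T
E
python3 - <<'E'
from h import *
np.set_printoptions(precision=4,suppress=True)
im,K,Rc,t=cam("top")
print("cam",-Rc.T@t)
cv2.imwrite("pics/topcrop.png",cv2.resize(im[140:235,150:350],(800,380),interpolation=cv2.INTER_CUBIC))
s=.64
for n,u,v,z in[("carr",242,291,.005),("",347,251,.005),("",370,306,.005),("",266,350,.005),("plate",330,287,.02),("cop",320,271,.02),("testerbox",417,245,.116),("",443,327,.116)]:
    print(n,ray(K,Rc,t,u*s,v*s,z))
E
```

```text
cam [ 0.2702 -0.0197  1.2915]
carr [0.5441 0.2934 0.005 ]
 [0.6225 0.0813 0.005 ]
 [0.5075 0.0359 0.005 ]
 [0.4238 0.2428 0.005 ]
plate [0.5451 0.1144 0.02  ]
cop [0.5783 0.1344 0.02  ]
testerbox [ 0.6007 -0.0581  0.116 ]
 [ 0.4453 -0.101   0.116 ]
```

View pics/topcrop.png

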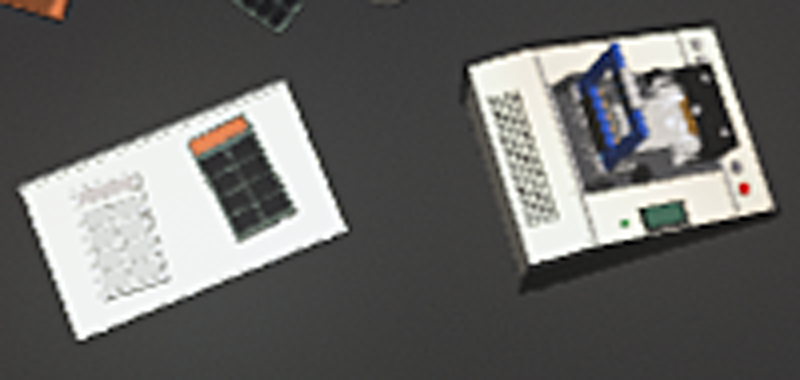

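The crop confirms the choice: the dark plate on the carrier is at crop (243,178) with its copper strip at (220,135), pointing away from the robot. The pale plate is at (120,240). In the tester, the lip is at the right (700,110) and the frame stands at the left (615,110), so uphill is roughly world +y. I'll move above the plate now.

Request:
step_arm --pt "0 40 -50 10 0 0 -0.15" --pt "0 75 -100 20 0 0 -0.3" --pt "0 110 -150 20 0 0 -0.45" --pt "0 145 -200 20 0 0 -0.6" --pt "0 180 -250 20 0 0 -0.75" --pt "0 215 -300 20 0 0 -0.9" --pt "0 250 -350 20 0 0 -1.05" --pt "0 285 -400 20 0 0 -1.2" --pt "0 320 -440 20 0 0 -1.35" --pt "0 353 -480 20 0 0 -1.5"

```text
clock: 1.2
position: [0.4855, 0.1896, 0.2515]
ee_rot: [0.789, 0.615, 0.0, -0.0]
ft_force: [1.4, 0.8, -0.1]
grip_width: 1.001
grasp_force: 0.0
```

Request:
step_arm --pt "0 0 0 0 0 0 -0.15" --pt "0 0 0 0 0 0 -0.3" --pt "0 0 0 0 0 0 -0.45" --pt "0 0 0 0 0 0 -0.6" --pt "0 0 0 0 0 0 -0.75" --pt "0 0 0 0 0 0 -0.91" --pt "0 0 0 0 0 0 -0.91" --pt "0 0 0 0 0 0 -0.91"

```text
clock: 2.0
position: [0.4846, 0.1915, 0.2512]
ee_rot: [0.978, 0.21, -0.0, 0.0]
ft_force: [0.1, -0.5, 0.5]
grip_width: 0.997
grasp_force: 0.0
```

```bash
python3 - <<'E'
from h import *
im,K,Rc,t=cam("wrist"); o=manip.get_obs(); print(o["position"],o["joint_pos"],o["clock"],R.from_quat(o["ee_rot"]).as_matrix())
np.savez("w1.npz",K=K,R=Rc,t=t,im=im); cv2.imwrite("pics/w1.png",cv2.resize(im,(800,600),interpolation=cv2.INTER_CUBIC))
E
```

```text
[0.48466255 0.1915326  0.2512477 ] [-0.86531343  0.08348273  0.42867245  1.72491952 -0.03548542  1.34094352
 -1.57668701] 2.05 [[ 9.11460226e-01  4.11388206e-01 -3.25802056e-05]
 [ 4.11388198e-01 -9.11460219e-01 -1.42924861e-04]
 [-8.84931633e-05  1.16867214e-04 -9.99999989e-01]]
```

View pics/w1.png

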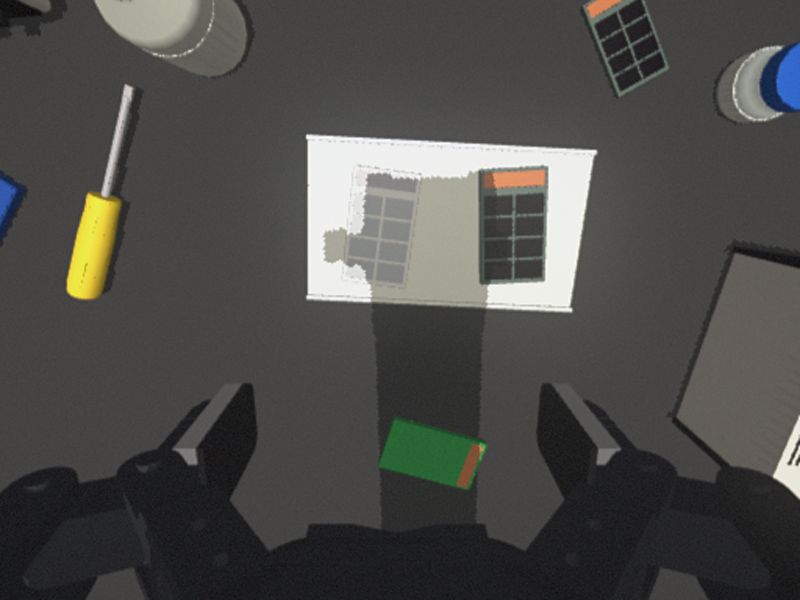

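The wrist view shows the dark plate's top-face corners at about (481,170), (547,167), (545,283) and (480,283), with copper at the top. The pale plate is beside it at (385,225). I'll solve the plate pose with these.

```bash
python3 - <<'E'
from h import *
d=np.load("w1.npz")
P=np.array([ray(d["K"],d["R"],d["t"],u*.64,v*.64,.02)for u,v in[(481,169),(547,166),(545,283),(480,283)]])
print(P,P.mean(0)); 
for i in range(4): e=P[(i+1)%4]-P[i]; print(np.linalg.norm(e),np.degrees(np.arctan2(e[1],e[0])))
E
```

```text
[[0.57436332 0.16256663 0.02      ]
 [0.59675978 0.11812399 0.02      ]
 [0.51670492 0.07518851 0.02      ]
 [0.49516405 0.12304116 0.02      ]] [0.54574802 0.11973007 0.02      ]
0.0497669490195091 -63.254601431243024
0.09084182532136414 -151.79419354967425
0.05247747825369786 114.23489157625677
0.08851434012235732 26.52210895619622
```

Request:
step_arm --pt "0 20 -25 -30 0 0 0.038" --pt "0 40 -50 -60 0 0 0.038" --pt "0 57 -73 -100 0 0 0.038" --pt "0 57 -73 -140 0 0 0.038" --pt "0 57 -73 -170 0 0 0.038" --pt "0 57 -73 -170 0 0 0.038" --pt "0 57 -73 -170 0 0 0.038"

```text
clock: 2.75
position: [0.5419, 0.1186, 0.082]
ee_rot: [0.974, 0.228, -0.0, 0.0]
ft_force: [0.5, 0.3, 0.9]
grip_width: 0.996
grasp_force: 0.0
```

```bash
python3 - <<'E'
from h import *
im,K,Rc,t=cam("wrist"); o=manip.get_obs(); print(o["position"],o["joint_pos"])
np.savez("w2.npz",K=K,R=Rc,t=t,im=im)
h=cv2.cvtColor(im,cv2.COLOR_BGR2HSV); m=cv2.inRange(h,(5,120,120),(20,255,255))
n,l,s,c=cv2.connectedComponentsWithStats(m)
for i in range(1,n):
    if s[i,4]>150:
        r=cv2.minAreaRect(np.argwhere(l==i)[:,::-1].astype(np.float32)); b=cv2.boxPoints(r); print(s[i],c[i],ray(K,Rc,t,*c[i],.02)); print(np.array([ray(K,Rc,t,*p,.02)for p in b]))
E
```

```text
[0.54264164 0.11888208 0.08292729] [-0.70522684  0.33242343  0.47967501  1.83948551 -0.17888658  1.01028963
 -1.26414067]
[222 146  67  16 920] [257.46086957 153.1326087 ] [0.57910743 0.13499162 0.02      ]
[[0.57266492 0.15837814 0.02      ]
 [0.59287884 0.11904664 0.02      ]
 [0.58418488 0.11422866 0.02      ]
 [0.56369196 0.15408414 0.02      ]]
```

Request:
step_arm --pt "0 0 -1 -25 0 0 0.01" --pt "0 0 -1 -45 0 0 0.01" --pt "0 0 -1 -60 0 0 0.01" --pt "0 0 -1 -70 0 0 0.01" --pt "0 0 -1 -77 0 0 0.01" --pt "0 0 -1 -77 0 0 0.01" --pt "0 0 -1 -77 0 0 0.01" --grip_force 30

```text
clock: 3.5
position: [0.5422, 0.1176, 0.0049]
ee_rot: [0.973, 0.232, 0.0, 0.0]
ft_force: [-0.9, -0.3, 0.4]
grip_width: 0.997
grasp_force: 0.0
```

Request:
step_arm --pt "0.2 0 0 0 0 0 0" --pt "0.3 0 0 0 0 0 0" --pt "0.5 0 0 0 0 0 0" --pt "0.6 0 0 0 0 0 0" --pt "0.6 0 0 0 0 0 0" --pt "0.6 0 0 0 0 0 0"

```text
clock: 4.1
position: [0.542, 0.1176, 0.0049]
ee_rot: [0.973, 0.232, 0.0, -0.0]
ft_force: [-1.7, -0.2, 7.2]
grip_width: 0.602
grasp_force: 30.9
```

Request:
step_arm --pt "0.6 0 0 20 0 0 0" --pt "0.6 0 0 60 0 0 0" --pt "0.6 0 0 110 0 0 0" --pt "0.6 0 0 160 0 0 0" --pt "0.6 0 0 210 0 0 0.1" --pt "0.6 0 0 260 0 0 0.2" --pt "0.6 0 0 310 0 0 0.35" --pt "0.6 0 0 345 0 0 0.5" --pt "0.6 0 0 345 0 0 0.5"

```text
clock: 5.0
position: [0.5433, 0.1176, 0.3545]
ee_rot: [0.884, 0.467, 0.004, 0.0]
ft_force: [-0.1, 0.7, -2.0]
grip_width: 0.598
grasp_force: 32.4
```

```bash
cat >> h.py <<'E'
def need(pos,Rt):
    o=manip.get_obs(); R0=R.from_quat(o["ee_rot"]).as_matrix()
    rv=R.from_matrix(Rt@R0.T).as_rotvec(); print("shift mm",np.round((np.array(pos)-o["position"])*1e3,1),"rv",np.round(rv,3),"deg",np.degrees(np.linalg.norm(rv)).round(1))
def toolR(yaw,tilt): # tool x = uphill at yaw, raised by tilt; tool z = into the slope
    return R.from_euler("ZY",[yaw,-tilt]).as_matrix()@np.diag([1,-1,-1.])
E
python3 - <<'E'
from h import *
need((.598,-.351,.35),toolR(np.radians(105.4),.3)); print(manip.get_obs()["joint_pos"])
E
```

```text
shift mm [  54.7 -468.6   -4.5] rv [ 0.299 -0.045  0.861] deg 52.3
[-0.71716601  0.13305968  0.47895931  1.46613822 -0.0624028   1.549177
 -0.8393469 ]
```

Request:
step_arm --pt "0.6 5 -45 0 0.03 -0.005 0.09" --pt "0.6 10 -90 0 0.06 -0.01 0.18" --pt "0.6 15 -135 0 0.09 -0.015 0.27" --pt "0.6 20 -180 0 0.12 -0.02 0.36" --pt "0.6 25 -225 0 0.15 -0.025 0.45" --pt "0.6 32 -270 0 0.18 -0.03 0.54" --pt "0.6 38 -315 0 0.21 -0.035 0.63" --pt "0.6 45 -360 0 0.24 -0.04 0.72" --pt "0.6 50 -405 0 0.27 -0.045 0.8" --pt "0.6 55 -450 0 0.3 -0.045 0.86"

```text
clock: 6.0
position: [0.5966, -0.334, 0.348]
ee_rot: [0.601, 0.786, 0.087, -0.119]
ft_force: [1.5, -0.1, 1.5]
grip_width: 0.6
grasp_force: 32.4
```

```bash
python3 - <<'E'
from h import *
need((.598,-.351,.35),toolR(np.radians(105.4),.3)); print(manip.get_obs()["joint_pos"])
E
```

```text
shift mm [  1.4 -17.    2. ] rv [ 0.005 -0.005  0.002] deg 0.4
[ 0.26876897  0.69763114  0.61394469  0.82560218 -0.55451272  1.95087921
  0.93157508]
```

Request:
step_arm --pt "0.6 0 -5 0 0 0 0" --pt "0.6 0 -10 0 0 0 0" --pt "0.6 0 -10 0 0 0 0" --pt "0.6 0 -10 0 0 0 0"

```text
clock: 6.4
position: [0.5972, -0.3408, 0.3502]
ee_rot: [0.601, 0.786, 0.087, -0.118]
ft_force: [0.0, 0.3, -0.7]
grip_width: 0.597
grasp_force: 32.4
```

```bash
python3 - <<'E'
from h import *
im,K,Rc,t=cam("wrist"); np.savez("w3.npz",K=K,R=Rc,t=t,im=im)
cv2.imwrite("pics/w3.png",cv2.resize(im[0:288,60:444],(800,600),interpolation=cv2.INTER_CUBIC))
E
```

```text
(no output)
```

View pics/w3.png

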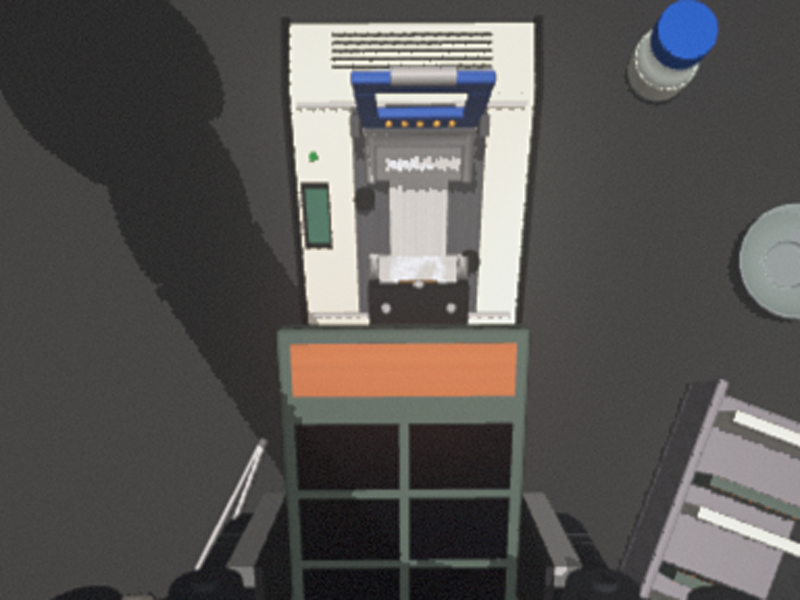

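The tester is seen squarely. In the crop, the rear-top corners are (287,24) and (537,22), and the crease ends are (297,107) and (532,104). The lip's uphill edge runs (370,283) to (468,281), the white floor strip spans u 390–447 at v 220, and the frame's top bar runs (351,73) to (497,71). The plate is held square and centred at u≈403.

```bash
cat > fit.py <<'E'
from h import *
from scipy.optimize import least_squares
d=np.load("w3.npz");K,Rc,t=d["K"],d["R"],d["t"]
c30,s30=np.cos(np.pi/6),.5
def deck(x,y,z): return np.array([x*c30-z*s30,y,85+x*s30+z*c30])/1e3
def w(p,q): 
    c,s=np.cos(p[2]),np.sin(p[2]); return np.array([p[0]+c*q[0]-s*q[1],p[1]+s*q[0]+c*q[1],q[2]])
def model(p):
    S=p[3]*1e3; q=[(.112,.081,.116),(.112,-.081,.116),(.069,.081,.116),(.069,-.081,.116)]
    q+= [deck(-40,S+34,24),deck(-40,S-34,24),deck(-1,S+19,0),deck(-1,S-19,0)]
    f=lambda r,n:(58-r*np.cos(p[4])+n*np.sin(p[4])*0,14+r*np.sin(p[4]))
    for y in(34,-34): x,z=f(92,0); q.append(deck(x,S+y,z))
    return proj(K,Rc,t,[w(p,np.array(a))for a in q])
obs=np.array([(287,24),(537,22),(297,107),(532,104),(370,283),(468,281),(390,220),(447,220),(351,73),(497,71)])*.48+[60,0]
def res(p):
    r=model(p)-obs; r[6:8,1]=0; r[8:]*=.6; return r.ravel()
s=least_squares(res,[.553,-.1875,1.84,0,1.8],loss="soft_l1")
if __name__=="__main__":
    np.set_printoptions(precision=2,suppress=True)
    print(np.round(s.x,4),np.degrees(s.x[2])); print(res(s.x).reshape(-1,2))
E
python3 fit.py
```

```text
[ 0.56 -0.19  1.84 -0.    1.91] 105.54602768766576
[[-2.55  0.2 ]
 [ 2.33  0.03]
 [-7.23 -6.77]
 [ 5.06 -6.4 ]
 [-0.93  2.17]
 [ 1.    2.77]
 [ 0.09  0.  ]
 [-0.03  0.  ]
 [-0.21 -0.1 ]
 [ 0.12  0.11]]
```

```bash
python3 - <<'E'
import numpy as np,cv2
im=np.load("w3.npz")["im"]
cv2.imwrite("pics/w3z.png",cv2.resize(im[40:160,195:325],(650,600),interpolation=cv2.INTER_CUBIC))
E
```

```text
(no output)
```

View pics/w3z.png

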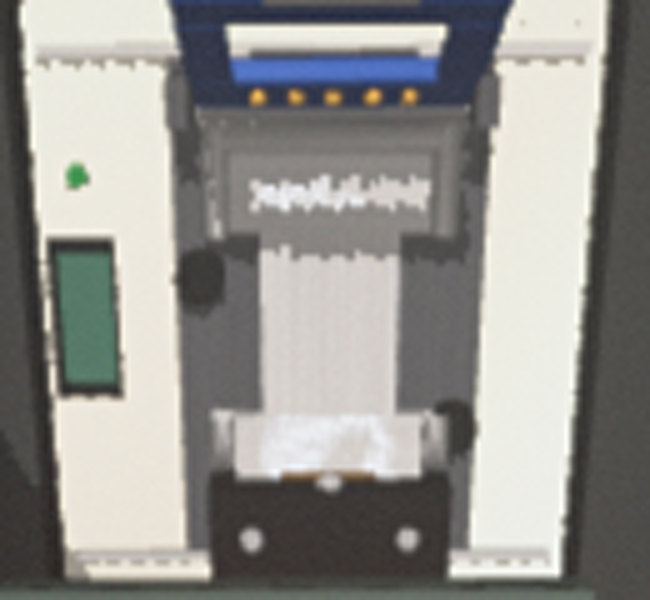

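The zoom (5x, offset (195,40)) shows the finger-gap corners on the floor at (260,412), (398,412), (260,237) and (400,237). The lip's uphill edge is at v≈477, u 210–447. The plate will be aimed at these.

```bash
python3 - <<'E'
import re
s=open("fit.py").read()
i=s.index("def model"); j=s.index("if __name__")
s=s[:i]+'''def model(p):
    S=p[3]*1e3
    q=[(.112,p[5],.116),(.112,-p[5],.116)]+[deck(-40,S+34,24),deck(-40,S-34,24)]
    q+=[deck(x,S+y,0) for x in(-26,24) for y in(19,-19)]
    return proj(K,Rc,t,[w(p,np.array(a))for a in q])
obs=np.r_[np.array([(287,24),(537,22)])*.48+[60,0],np.array([(210,477),(448,477),(260,412),(398,412),(260,237),(400,237)])/5+[195,40]]
res=lambda p:(model(p)-obs).ravel()
s=least_squares(res,[.553,-.1875,1.84,0,1.8,.08],loss="soft_l1")
'''+s[j:].replace("np.round(s.x,4)","list(s.x)")+'''
    print(w(s.x,deck(0,s.x[3]*1e3,0)))
'''
open("fit.py","w").write(s)
E
python3 fit.py
```

```text
[np.float64(0.5594522114852182), np.float64(-0.18519836566385894), np.float64(1.839742385077793), np.float64(-0.004155985708086068), np.float64(1.8), np.float64(0.07783437890609414)] 105.40947405628943
[[-0.   -0.4 ]
 [-0.   -0.24]
 [-0.49  2.15]
 [ 0.88  1.91]
 [ 0.49  0.32]
 [-0.64  0.18]
 [-0.08 -1.2 ]
 [-0.04 -1.36]]
[ 0.56 -0.18  0.09]
```

```bash
sed -i 's/deck(-40,S+34,24),deck(-40,S-34,24)/deck(-40,S+34,11),deck(-40,S-34,11)/' fit.py; cat >> fit.py <<'E'
    S=s.x[3]*1e3
    def tcp(xe,ze,dl,g=(-4,0,-7.1)):
        c,q=np.cos(dl),np.sin(dl); lx,lz=45+g[0],g[2]
        return w(s.x,deck(xe+lx*c-lz*q,S,ze+lx*q+lz*c))
    o=manip.get_obs(); Rt=R.from_quat(o["ee_rot"]).as_matrix()
    print("plate end px",proj(K,Rc,t,[o["position"]+Rt@np.array([.049,.026*k,-.0151])for k in(-1,1)]),"seen",np.array([(278,330),(528,330)])*.48+[60,0])
    for xe,ze in((-34.5,90),(-34.5,30),(-34.5,3)): need(tcp(xe,ze,.25),toolR(s.x[2],np.pi/6+.25))
E
python3 fit.py
```

```text
[np.float64(0.5596300433878181), np.float64(-0.18597075554822312), np.float64(1.8394283515184082), np.float64(-0.004238322512202363), np.float64(1.8025572086114499), np.float64(0.07783210106643806)] 105.39148125871121
[[ 0.    0.18]
 [ 0.    0.38]
 [ 0.   -0.22]
 [ 0.09 -0.44]
 [ 0.52  0.87]
 [-0.6   0.74]
 [-0.04 -0.63]
 [ 0.   -0.78]]
[ 0.56 -0.18  0.09]
plate end px [[193.4  161.46]
 [316.56 161.31]] seen [[193.44 158.4 ]
 [313.44 158.4 ]]
shift mm [ -22.8  116.7 -181.2] rv [0.46 0.12 0.  ] deg 27.5
shift mm [ -30.8  145.6 -233.1] rv [0.46 0.12 0.  ] deg 27.5
shift mm [ -34.4  158.6 -256.5] rv [0.46 0.12 0.  ] deg 27.5
```

Request:
step_arm --pt "0.6 -3 15 -20 0.06 0.016 0" --pt "0.6 -6 30 -45 0.12 0.03 0" --pt "0.6 -9 45 -70 0.18 0.047 0" --pt "0.6 -12 60 -95 0.24 0.063 0" --pt "0.6 -15 75 -115 0.3 0.078 0" --pt "0.6 -18 90 -135 0.36 0.094 0" --pt "0.6 -20 105 -155 0.42 0.11 0" --pt "0.6 -22 115 -170 0.49 0.128 0" --pt "0.6 -22 115 -170 0.49 0.128 0" --pt "0.6 -22 115 -170 0.49 0.128 0"

```text
clock: 7.45
position: [0.5749, -0.2273, 0.1796]
ee_rot: [0.559, 0.732, 0.236, -0.309]
ft_force: [0.1, -0.2, 0.1]
grip_width: 0.598
grasp_force: 32.4
```

```bash
sed -i 's/g=(-4,0,-7.1)/g=(-5,0,-6.5)/; /for xe,ze in/d; /plate end px/d' fit.py; cat >> fit.py <<'E'
    print(o["joint_pos"],o["clock"],o["position"])
    import sys
    a=[float(x) for x in sys.argv[1:]]
    for i in range(0,len(a),3): need(tcp(a[i],a[i+1],a[i+2]),toolR(s.x[2],np.pi/6+a[i+2]+.035))
E
python3 fit.py -34.5 90 .245 -34.5 30 .245 -34.5 5 .245
python3 - <<'E'
from h import *
im,K,Rc,t=cam("wrist"); np.savez("w4.npz",K=K,R=Rc,t=t,im=im)
cv2.imwrite("pics/w4.png",cv2.resize(im[0:288,60:444],(800,600),interpolation=cv2.INTER_CUBIC))
E
```

```text
[np.float64(0.5596300433878181), np.float64(-0.18597075554822312), np.float64(1.8394283515184082), np.float64(-0.004238322512202363), np.float64(1.8025572086114499), np.float64(0.07783210106643806)] 105.39148125871121
[[ 0.    0.18]
 [ 0.    0.38]
 [ 0.   -0.22]
 [ 0.09 -0.44]
 [ 0.52  0.87]
 [-0.6   0.74]
 [-0.04 -0.63]
 [ 0.   -0.78]]
[ 0.56 -0.18  0.09]
[ 0.33  0.84  0.45  1.1  -0.77  1.96  1.  ] 7.45 [ 0.57 -0.23  0.18]
shift mm [ -0.2   2.3 -10.8] rv [0.01 0.   0.  ] deg 0.3
shift mm [ -8.1  31.2 -62.7] rv [0.01 0.   0.  ] deg 0.3
shift mm [-11.5  43.3 -84.4] rv [0.01 0.   0.  ] deg 0.3
```

View pics/w4.png

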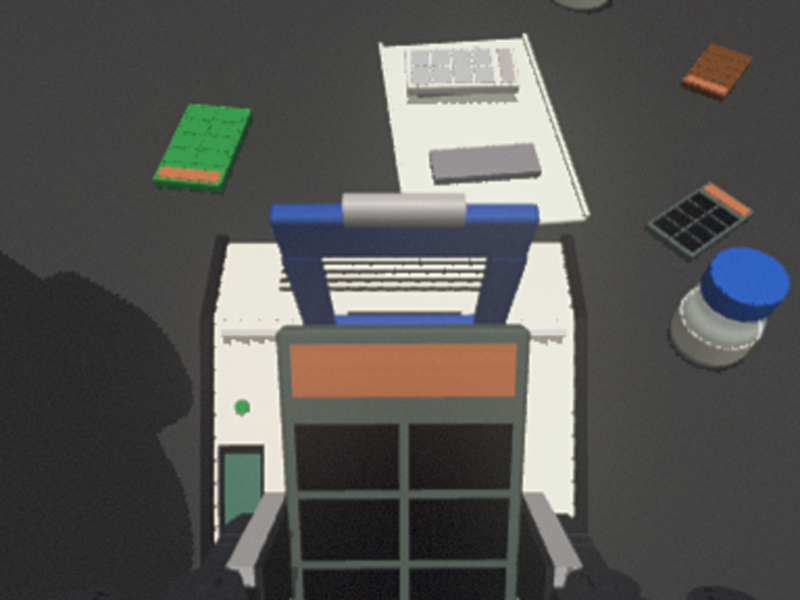

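The plate is centred (u≈403) with the frame (u≈405) to within half a millimetre, and the free frame bar is well clear. I'll go down.

Request:
step_arm --pt "0.6 -2 8 -22 0.005 0.001 0" --pt "0.6 -5 20 -42 0.01 0.001 0" --pt "0.6 -8 31 -62 0.01 0.001 0" --pt "0.6 -9 35 -70 0.01 0.001 0" --pt "0.6 -10 39 -77 0.01 0.001 0" --pt "0.6 -10 40 -79 0.01 0.001 0" --pt "0.6 -10 40 -79 0.01 0.001 0"

```text
clock: 8.2
position: [0.5651, -0.1877, 0.1011]
ee_rot: [0.558, 0.731, 0.24, -0.313]
ft_force: [-0.6, 2.2, -1.4]
grip_width: 0.601
grasp_force: 32.3
```

```bash
python3 fit.py -34.5 5 .245 -34.5 2 .245 -34.5 0 .245 -34.5 -2 .245|tail -5; python3 -c "
from h import *
print(manip.get_obs()['ft_force'],manip.get_obs()['torque'])"
```

```text
[ 0.28  0.86  0.43  1.26 -0.77  1.81  1.06] 8.2 [ 0.57 -0.19  0.1 ]
shift mm [-1.6  3.7 -5.9] rv [-0.01 -0.    0.  ] deg 0.4
shift mm [-2.   5.1 -8.4] rv [-0.01 -0.    0.  ] deg 0.4
shift mm [ -2.3   6.1 -10.2] rv [-0.01 -0.    0.  ] deg 0.4
shift mm [ -2.6   7.  -11.9] rv [-0.01 -0.    0.  ] deg 0.4
[-0.63715082  2.22112043 -1.43423116] [-0.62141417 -0.21796144  0.01025826]
```

Request:
step_arm --pt "0.6 -0.8 1.8 -3 0 0 0" --pt "0.6 -1.6 3.7 -6 0 0 0" --pt "0.6 -1.8 4.5 -7.2 0 0 0" --pt "0.6 -2 5.1 -8.4 0 0 0" --pt "0.6 -2 5.1 -8.4 0 0 0"

```text
clock: 8.7
position: [0.5627, -0.1824, 0.0918]
ee_rot: [0.558, 0.73, 0.24, -0.313]
ft_force: [0.0, 0.0, -1.0]
grip_width: 0.597
grasp_force: 32.4
```

Request:
step_arm --pt "0.6 -0.2 0.5 -0.9 0 0 0" --pt "0.6 -0.3 1 -1.8 0 0 0" --pt "0.6 -0.3 1 -1.8 0 0 0"

```text
clock: 9.0
position: [0.5625, -0.1818, 0.0911]
ee_rot: [0.558, 0.731, 0.24, -0.313]
ft_force: [-1.1, -2.1, 5.8]
grip_width: 0.598
grasp_force: 33.0
```

Request:
step_arm --pt "0.6 0.5 -2.0 -0.8 0 0 0" --pt "0.6 1.1 -4.0 -2.0 0 0 0" --pt "0.6 1.7 -6.1 -3.1 0 0 0" --pt "0.6 1.7 -6.1 -3.1 0 0 0"

```text
clock: 9.4
position: [0.5645, -0.1873, 0.088]
ee_rot: [0.557, 0.731, 0.24, -0.313]
ft_force: [-0.8, 0.3, 6.4]
grip_width: 0.597
grasp_force: 32.8
```

Request:
step_arm --pt "0.6 0.5 -1.7 -1 0 0 0" --pt "0.6 0.9 -3.3 -2 0 0 0" --pt "0.6 0.9 -3.3 -2 0 0 0"

```text
clock: 9.7
position: [0.5653, -0.1901, 0.0863]
ee_rot: [0.557, 0.731, 0.24, -0.313]
ft_force: [-1.1, 2.0, 7.3]
grip_width: 0.596
grasp_force: 32.8
```

Request:
step_arm --pt "0.6 0.3 -1.2 -0.4 0 0 0" --pt "0.6 0.6 -2.3 -0.8 0 0 0" --pt "0.6 0.6 -2.3 -0.8 0 0 0"

```text
clock: 10.0
position: [0.5658, -0.192, 0.0854]
ee_rot: [0.557, 0.731, 0.24, -0.314]
ft_force: [-2.0, 4.0, 7.2]
grip_width: 0.599
grasp_force: 32.7
```

```bash
python3 fit.py -48 0 .245 -48 0 .2 -48 0 .15 -48 0 .1 -48 0 .05 -48 0 0|tail -7
```

```text
[ 0.29  0.88  0.43  1.25 -0.78  1.8   1.07] 10.0 [ 0.57 -0.19  0.09]
shift mm [ 0.1 -0.8 -1.3] rv [-0.01 -0.    0.  ] deg 0.5
shift mm [-0.2  0.2 -2.8] rv [-0.05 -0.01  0.  ] deg 3.1
shift mm [-0.4  1.2 -4.6] rv [-0.1  -0.03  0.  ] deg 6.0
shift mm [-0.7  2.1 -6.3] rv [-0.15 -0.04  0.  ] deg 8.8
shift mm [-0.9  2.9 -8.2] rv [-0.2  -0.05  0.  ] deg 11.7
shift mm [ -1.1   3.7 -10.1] rv [-0.25 -0.07  0.  ] deg 14.6
```

Request:
step_arm --pt "0.6 -0.25 1 -1.6 -0.05 -0.013 0" --pt "0.6 -0.5 2 -3.3 -0.1 -0.026 0" --pt "0.6 -0.8 2.9 -5 -0.147 -0.038 0" --pt "0.6 -0.8 2.9 -5 -0.147 -0.038 0"

```text
clock: 10.4
position: [0.5652, -0.1886, 0.0805]
ee_rot: [0.574, 0.753, 0.196, -0.257]
ft_force: [-0.9, 3.6, 3.9]
grip_width: 0.598
grasp_force: 32.6
```

Request:
step_arm --pt "0.6 -0.1 0.4 -0.9 -0.025 -0.007 0" --pt "0.6 -0.2 0.8 -1.9 -0.05 -0.013 0" --pt "0.6 -0.2 0.8 -1.9 -0.05 -0.013 0"

```text
clock: 10.7
position: [0.5651, -0.1885, 0.0781]
ee_rot: [0.579, 0.758, 0.181, -0.238]
ft_force: [-0.1, 3.6, 5.9]
grip_width: 0.6
grasp_force: 32.7
```

Request:
step_arm --pt "0.6 -0.1 0.4 -0.9 -0.025 -0.007 0" --pt "0.6 -0.2 0.8 -1.9 -0.05 -0.013 0" --pt "0.6 -0.2 0.8 -1.9 -0.05 -0.013 0"

```text
clock: 11.0
position: [0.5649, -0.188, 0.076]
ee_rot: [0.584, 0.764, 0.166, -0.218]
ft_force: [0.2, 2.2, 5.5]
grip_width: 0.597
grasp_force: 32.7
```

```bash
python3 fit.py -48 0 0 -45 0 0 -45 0 -.035|tail -4; python3 - <<'E'
from h import *
o=manip.get_obs();print(o["ft_force"],o["torque"])
im,K,Rc,t=cam("wrist"); np.savez("w5.npz",K=K,R=Rc,t=t,im=im)
cv2.imwrite("pics/w5.png",cv2.resize(im[0:288,60:444],(800,600),interpolation=cv2.INTER_CUBIC))
E
```

```text
[ 0.14  0.73  0.5   1.42 -0.67  1.55  1.05] 11.0 [ 0.56 -0.19  0.08]
shift mm [-0.2 -0.4 -0.6] rv [ 0. -0.  0.] deg 0.2
shift mm [-0.9  2.1  0.9] rv [ 0. -0.  0.] deg 0.2
shift mm [-1.   2.6 -0.4] rv [-0.03 -0.01  0.  ] deg 1.8
[0.21094857 2.21634474 5.45885783] [ 0.51638377 -0.24660072 -0.14201959]
```

View pics/w5.png

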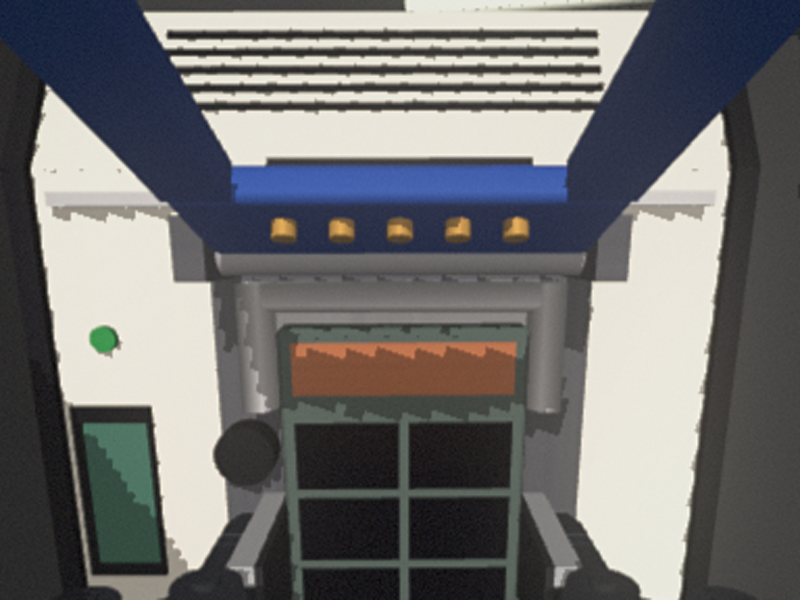

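The plate lies between the rails (inner edges at u≈276 and 529). There is a small gap to the upper stop at v≈312–325, so it is inside the stop. I'll release.

Request:
step_arm --pt "0.5 0 0 0 0 0 0" --pt "0.38 0 0 0 0 0 0" --pt "0.32 0 0 0 0 0 0" --pt "0.28 0 0 0 0 0 0" --pt "0.28 0 0 0 0 0 0"

```text
clock: 11.55
position: [0.5642, -0.189, 0.075]
ee_rot: [0.584, 0.764, 0.165, -0.219]
ft_force: [-0.6, -0.2, 0.1]
grip_width: 0.719
grasp_force: 0.0
```

Request:
step_arm --pt "0.28 1 -3 5 0 0 0" --pt "0.28 2 -7 13 0 0 0" --pt "0.28 4 -17 30 0 0 0" --pt "0.28 7 -27 48 0 0 0" --pt "0.28 9 -36 65 0 0 0" --pt "0.28 9 -36 65 0 0 0"

```text
clock: 12.15
position: [0.5742, -0.2271, 0.1432]
ee_rot: [0.585, 0.764, 0.165, -0.216]
ft_force: [-0.1, -0.0, 0.8]
grip_width: 0.723
grasp_force: 0.0
```

```bash
python3 - <<'E'
from h import *
o=manip.get_obs();print(o["ft_force"],o["position"],o["joint_pos"])
im,K,Rc,t=cam("wrist"); np.savez("w6.npz",K=K,R=Rc,t=t,im=im)
cv2.imwrite("pics/w6.png",cv2.resize(im[60:384,60:444],(711,600),interpolation=cv2.INTER_CUBIC))
E
```

```text
[-0.10534037 -0.01525978  0.7556414 ] [ 0.57417745 -0.22705695  0.14319992] [ 0.18732551  0.7250305   0.52459212  1.28436285 -0.65579853  1.69337688
  1.02165104]
```

View pics/w6.png

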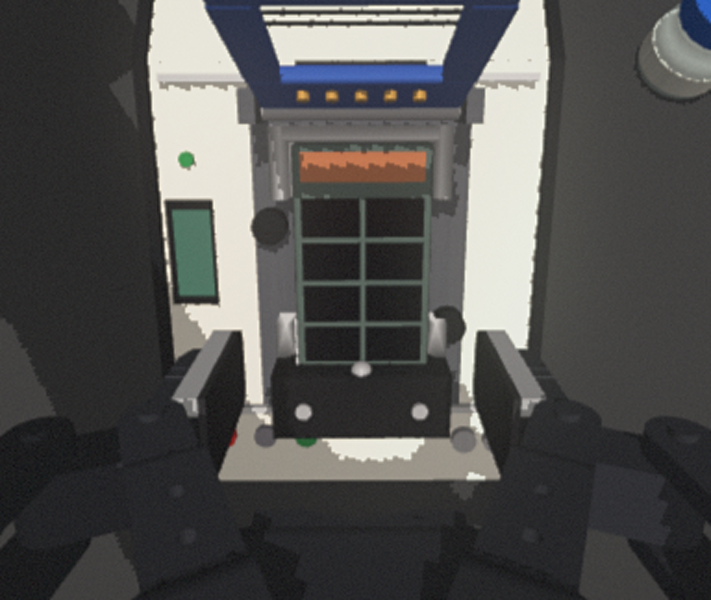

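The plate appears seated against the upper stop, with its top edge at v≈143 and its lower end under the lip at v≈365. I'll check that numerically and plan the frame swing.

```bash
cat > swing.py <<'E'
from fit import *
import sys
def goal(th,r=80,h=3,S=s.x[3]*1e3):
    al=max(-.7,.15-th); u=np.array([-np.cos(th),np.sin(th)]); n=np.array([np.sin(th),np.cos(th)]); tx=np.array([np.cos(al),np.sin(al)])
    q=np.array([58,14])+r*u+h*n+11*tx
    return w(s.x,deck(q[0],S,q[1])),toolR(s.x[2],np.pi/6+al)
if __name__=="__main__":
    for a in sys.argv[1:]:
        p,Rt=goal(float(a)); print(a,np.round(p,4),end=" "); need(p,Rt)
    o=manip.get_obs(); print(np.round(o["joint_pos"],2),o["clock"],o["ft_force"].round(1))
E
python3 - <<'E'
from swing import *
d=np.load("w6.npz"); S=s.x[3]*1e3
for dx in(0,-3):
  q=[deck(45+dx,S+26,8),deck(45+dx,S-26,8),deck(45+dx,S+26,0),deck(45,S,6),deck(31.5+dx,S,8),deck(-40,S,24)]
  print(((proj(d["K"],d["R"],d["t"],[w(s.x,a)for a in q])-60)*1.852).round(0).tolist())
E
python3 swing.py 2.05
```

```text
[[290.0, 144.0], [433.0, 144.0], [293.0, 143.0], [362.0, 144.0], [362.0, 181.0], [363.0, 377.0]]
[[291.0, 153.0], [433.0, 152.0], [293.0, 151.0], [362.0, 144.0], [362.0, 189.0], [363.0, 377.0]]
2.05 [ 0.5495 -0.1333  0.2042] shift mm [-24.3  92.6  62.6] rv [-0.703 -0.193  0.004] deg 41.8
[ 0.19  0.73  0.52  1.29 -0.66  1.69  1.02] 12.2 [-0.7  0.3 -0.9]
```

The plate's top corners are at (292,143) and (434,143), against (290,144) and (433,144) predicted for a seated plate, so it is seated. Now I'll close the fingers and go over and behind the frame.

Request:
step_arm --pt "0.5 0 0 45 0 0 0" --pt "0.8 0 0 90 0 0 0" --pt "1 0 0 135 -0.1 -0.03 0" --pt "1 0 0 180 -0.2 -0.055 0" --pt "1 -5 25 180 -0.3 -0.08 0" --pt "1 -12 50 180 -0.4 -0.11 0" --pt "1 -18 75 180 -0.5 -0.137 0" --pt "1 -26 100 180 -0.6 -0.165 0" --pt "1 -30 115 180 -0.7 -0.193 0.004" --pt "1 -30 115 180 -0.7 -0.193 0.004"

```text
clock: 13.2
position: [0.5433, -0.1027, 0.3196]
ee_rot: [0.599, 0.796, -0.052, 0.068]
ft_force: [0.1, 1.3, -0.9]
grip_width: 0.002
grasp_force: 0.0
```

```bash
python3 swing.py 2.05
```

```text
2.05 [ 0.5495 -0.1333  0.2042] shift mm [   6.2  -30.6 -115.3] rv [-0.004 -0.002 -0.012] deg 0.7
[-0.52  0.08  0.56  1.6   0.12  1.42  0.3 ] 13.2 [ 0.1  1.3 -0.9]
```

Request:
step_arm --pt "1 1 0 -40 0 0 -0.01" --pt "1 1 0 -80 0 0 -0.01" --pt "1 2 0 -115 0 0 -0.01" --pt "1 4 -15 -115 0 0 -0.01" --pt "1 6 -30 -115 0 0 -0.01" --pt "1 6 -30 -115 0 0 -0.01"

```text
clock: 13.8
position: [0.5487, -0.142, 0.2047]
ee_rot: [0.609, 0.789, -0.053, 0.067]
ft_force: [-0.3, -0.4, -0.2]
grip_width: -0.001
grasp_force: 0.0
```

```bash
python3 swing.py 1.9 1.8 1.7 1.6 1.5 1.4
```

```text
1.9 [ 0.5527 -0.1448  0.2033] shift mm [ 4.  -2.8 -1.5] rv [-0.004 -0.004  0.013] deg 0.8
1.8 [ 0.5548 -0.1523  0.2016] shift mm [  6.1 -10.3  -3.1] rv [-0.004 -0.004  0.013] deg 0.8
1.7 [ 0.5568 -0.1597  0.1992] shift mm [  8.1 -17.7  -5.5] rv [-0.004 -0.004  0.013] deg 0.8
1.6 [ 0.5587 -0.1668  0.196 ] shift mm [ 10.1 -24.8  -8.7] rv [-0.004 -0.004  0.013] deg 0.8
1.5 [ 0.5606 -0.1735  0.1922] shift mm [ 11.9 -31.5 -12.6] rv [-0.004 -0.004  0.013] deg 0.8
1.4 [ 0.5623 -0.1799  0.1876] shift mm [ 13.7 -37.9 -17.2] rv [-0.004 -0.004  0.013] deg 0.8
[-0.45  0.18  0.59  1.76  0.07  1.18  0.36] 13.8 [-0.3 -0.4 -0.2]
```

Request:
step_arm --pt "1 5 -6 -2 0 0 0.013" --pt "1 6 -10 -3 0 0 0.013" --pt "1 8 -18 -5.5 0 0 0.013" --pt "1 10 -25 -8.7 0 0 0.013" --pt "1 12 -31.5 -12.6 0 0 0.013" --pt "1 13.7 -38 -17 0 0 0.013" --pt "1 13.7 -38 -17 0 0 0.013"

```text
clock: 14.5
position: [0.5626, -0.1788, 0.1876]
ee_rot: [0.603, 0.793, -0.053, 0.067]
ft_force: [-0.6, 0.1, -0.2]
grip_width: 0.002
grasp_force: 0.0
```

```bash
python3 swing.py 1.4 1.2 1.0 0.9 0.8 0.7 0.6 0.5 0.4 
```

```text
1.4 [ 0.5623 -0.1799  0.1876] shift mm [-0.3 -1.1  0. ] rv [-0.004 -0.004 -0.001] deg 0.3
1.2 [ 0.5654 -0.1911  0.1766] shift mm [  2.8 -12.3 -11. ] rv [-0.004 -0.004 -0.001] deg 0.3
1.0 [ 0.5679 -0.1999  0.1635] shift mm [  5.3 -21.1 -24. ] rv [-0.004 -0.004 -0.001] deg 0.3
0.9 [ 0.5688 -0.2034  0.1564] shift mm [  6.2 -24.6 -31.2] rv [-0.004 -0.004 -0.001] deg 0.3
0.8 [ 0.5696 -0.2061  0.1495] shift mm [  6.9 -27.3 -38.1] rv [ 0.044  0.009 -0.002] deg 2.6
0.7 [ 0.5701 -0.208   0.1428] shift mm [  7.5 -29.2 -44.7] rv [ 0.14   0.036 -0.002] deg 8.3
0.6 [ 0.5704 -0.2093  0.136 ] shift mm [  7.8 -30.5 -51.5] rv [ 0.237  0.063 -0.002] deg 14.0
0.5 [ 0.5706 -0.2099  0.1291] shift mm [  8.  -31.1 -58.4] rv [ 0.333  0.089 -0.002] deg 19.8
0.4 [ 0.5706 -0.2099  0.1222] shift mm [  8.  -31.1 -65.4] rv [ 0.429  0.116 -0.002] deg 25.5
[-0.38  0.25  0.61  1.73  0.01  1.13  0.47] 14.5 [-0.6  0.1 -0.2]
```

```bash
cat > blue.py <<'E'
from swing import *
S=s.x[3]*1e3
for n in("scene","top"):
    im,K,Rc,t=cam(n)
    h=cv2.cvtColor(im,cv2.COLOR_BGR2HSV); m=cv2.inRange(h,(105,110,40),(125,255,255))
    best=[]
    for th in np.arange(0,1.95,.05):
        P=[w(s.x,deck(58-r*np.cos(th)+3*np.sin(th),S+y,14+r*np.sin(th)+3*np.cos(th))) for r in(30,74,92,92,74,30) for y in[0]]
        quad=lambda a,b,y0,y1:np.round(proj(K,Rc,t,[w(s.x,deck(58-r*np.cos(th),S+y,14+r*np.sin(th)))for r,y in((a,y0),(a,y1),(b,y1),(b,y0))])).astype(np.int32)
        k=np.zeros_like(m)
        for q in(quad(74,92,-34,34),quad(8,74,-34,-25),quad(8,74,25,34)): cv2.fillConvexPoly(k,q,255)
        best.append((float((m[k>0]>0).mean()),round(float(th),2)))
    c=proj(K,Rc,t,[w(s.x,deck(0,S,30))])[0].astype(int)
    print(n,sorted(best)[::-1][:4],"blue px",int((m[c[1]-50:c[1]+50,c[0]-50:c[0]+50]>0).sum()))
E
python3 blue.py
```

```text
scene [(0.4861878453038674, 1.4), (0.43037974683544306, 1.45), (0.4050632911392405, 1.55), (0.3209302325581395, 1.35)] blue px 135
top [(0.0, 1.9), (0.0, 1.85), (0.0, 1.8), (0.0, 1.75)] blue px 0
```

The scene camera puts the frame at about 1.4 rad, so it follows the finger.

Request:
step_arm --pt "1 1.5 -6.5 -5 0 0 0" --pt "1 3 -12.3 -11 0 0 0" --pt "1 4 -17 -17 0 0 0" --pt "1 5.3 -21 -24 0 0 0" --pt "1 6.2 -24.6 -31 0 0 0" --pt "1 7 -27.3 -38 0.044 0.01 0" --pt "1 7.5 -29.2 -44.7 0.14 0.036 0" --pt "1 7.8 -30.5 -51.5 0.237 0.063 0" --pt "1 8 -31 -58.4 0.333 0.089 0" --pt "1 8 -31 -65.4 0.429 0.116 0"

```text
clock: 15.6
position: [0.5714, -0.2086, 0.1228]
ee_rot: [0.599, 0.789, 0.085, -0.109]
ft_force: [-0.9, 2.0, 2.9]
grip_width: 0.001
grasp_force: 1.2
```

```bash
python3 swing.py 0.4 0.3 0.2 0.15 .1 .05 0 -.03; python3 blue.py
```

```text
0.4 [ 0.5706 -0.2099  0.1222] shift mm [-0.8 -1.2 -0.6] rv [-0.005  0.002 -0.003] deg 0.4
0.3 [ 0.5704 -0.2091  0.1153] shift mm [-1.  -0.5 -7.4] rv [ 0.091  0.029 -0.003] deg 5.5
0.2 [ 0.57   -0.2078  0.1085] shift mm [ -1.4   0.9 -14.2] rv [ 0.188  0.056 -0.002] deg 11.2
0.15 [ 0.5698 -0.2068  0.1052] shift mm [ -1.6   1.8 -17.5] rv [ 0.236  0.069 -0.002] deg 14.1
.1 [ 0.5695 -0.2058  0.1019] shift mm [ -1.9   2.9 -20.8] rv [ 0.284  0.082 -0.002] deg 16.9
.05 [ 0.5691 -0.2045  0.0987] shift mm [ -2.3   4.1 -24. ] rv [ 0.332  0.096 -0.002] deg 19.8
0 [ 0.5687 -0.2031  0.0956] shift mm [ -2.7   5.5 -27.2] rv [ 0.38   0.109 -0.002] deg 22.7
-.03 [ 0.5685 -0.2022  0.0937] shift mm [ -2.9   6.4 -29. ] rv [ 0.409  0.117 -0.002] deg 24.4
[ 0.03  0.55  0.51  1.51 -0.47  1.38  0.92] 15.6 [-0.9  2.   2.9]
scene [(0.31825795644891125, 0.35), (0.3134851138353765, 0.45), (0.3114478114478115, 0.4), (0.3106312292358804, 0.25)] blue px 291
top [(0.5147540983606558, 0.15), (0.50625, 0.25), (0.5015105740181269, 0.3), (0.4935897435897436, 0.2)] blue px 237
```

Contact is now a few newtons. I'll continue to about 0.1, then press in small steps.

Request:
step_arm --pt "1 -0.5 -0.5 -4 0.045 0.014 0" --pt "1 -1 -0.5 -7.4 0.091 0.029 0" --pt "1 -1.2 0.2 -11 0.14 0.042 0" --pt "1 -1.4 0.9 -14.2 0.188 0.056 0" --pt "1 -1.6 1.8 -17.5 0.236 0.069 0" --pt "1 -1.9 2.9 -20.8 0.284 0.082 0" --pt "1 -1.9 2.9 -20.8 0.284 0.082 0"

```text
clock: 16.4
position: [0.5689, -0.206, 0.1011]
ee_rot: [0.581, 0.764, 0.169, -0.224]
ft_force: [0.2, -1.0, 0.8]
grip_width: 0.002
grasp_force: 0.7
```

Request:
step_arm --pt "1 -0.2 0.6 -1.6 0.024 0.007 0" --pt "1 -0.4 1.2 -3.2 0.048 0.014 0" --pt "1 -0.6 1.9 -4.8 0.072 0.02 0" --pt "1 -0.6 1.9 -4.8 0.072 0.02 0"

```text
clock: 16.8
position: [0.5685, -0.2039, 0.0975]
ee_rot: [0.574, 0.755, 0.191, -0.252]
ft_force: [-0.3, 0.5, 0.3]
grip_width: 0.002
grasp_force: 0.0
```

Request:
step_arm --pt "1 -0.1 0.5 -0.9 0 0 0" --pt "1 -0.2 1 -1.7 0 0 0" --pt "1 -0.2 1 -1.7 0 0 0"

```text
clock: 17.1
position: [0.5684, -0.2023, 0.0956]
ee_rot: [0.574, 0.755, 0.191, -0.252]
ft_force: [-0.7, 0.6, 0.7]
grip_width: 0.0
grasp_force: 0.1
```

Request:
step_arm --pt "1 -0.1 0.5 -0.9 0 0 0" --pt "1 -0.2 1 -1.7 0 0 0" --pt "1 -0.2 1 -1.7 0 0 0"

```text
clock: 17.4
position: [0.5683, -0.2019, 0.0948]
ee_rot: [0.574, 0.755, 0.191, -0.252]
ft_force: [-0.5, -1.4, 6.4]
grip_width: -0.002
grasp_force: 3.1
```

Request:
step_arm --pt "1 -0.1 0.5 -0.9 0 0 0" --pt "1 -0.2 1 -1.7 0 0 0" --pt "1 -0.2 1 -1.7 0 0 0"

```text
clock: 17.7
position: [0.5683, -0.2015, 0.0939]
ee_rot: [0.574, 0.755, 0.191, -0.251]
ft_force: [-0.8, -4.3, 10.7]
grip_width: -0.001
grasp_force: 5.7
```

Request:
step_arm --pt "1 -0.1 0.5 -0.9 0 0 0" --pt "1 -0.2 1 -1.7 0 0 0" --pt "1 -0.2 1 -1.7 0 0 0"

```text
clock: 18.0
position: [0.5683, -0.2013, 0.0934]
ee_rot: [0.574, 0.756, 0.191, -0.25]
ft_force: [-1.7, -6.4, 17.7]
grip_width: 0.004
grasp_force: 9.4
```

Request:
step_arm --pt "1 0.5 -2 4 0 0 0" --pt "1 2 -8 14 0 0 0" --pt "1 6 -25 40 0 0 0" --pt "1 10 -45 75 0 0 0" --pt "1 14 -65 110 0 0 0" --pt "1 14 -85 140 0 0 0" --pt "1 14 -85 140 0 0 0"

```text
clock: 18.7
position: [0.5817, -0.2884, 0.2345]
ee_rot: [0.575, 0.755, 0.191, -0.249]
ft_force: [-0.1, -0.0, -0.4]
grip_width: 0.0
grasp_force: 0.0
```

```bash
python3 - <<'E'
from swing import *
S=s.x[3]*1e3
im,K,Rc,t=cam("wrist"); print(manip.get_obs()["position"])
for th in(0,.05,.1,.2): 
    q=[w(s.x,deck(58-r*np.cos(th)+3*np.sin(th),S+y,14+r*np.sin(th)+3*np.cos(th)))for r,y in((92,34),(92,-34),(74,0))]
    print(th,proj(K,Rc,t,q).round(1).tolist())
c=proj(K,Rc,t,[w(s.x,deck(0,S,0))])[0].astype(int); print(c)
y0=max(0,c[1]-85); x0=max(0,c[0]-90); print(x0,y0)
cv2.imwrite("pics/w7.png",cv2.resize(im[y0:y0+150,x0:x0+180],None,fx=4,fy=4,interpolation=cv2.INTER_CUBIC))
E
python3 blue.py
```

```text
[ 0.58177557 -0.28677606  0.23215654]
0 [[231.2, 214.3], [295.5, 214.3], [263.4, 197.5]]
0.05 [[230.9, 215.0], [296.1, 215.0], [263.5, 197.9]]
0.1 [[230.5, 215.5], [296.7, 215.5], [263.7, 198.1]]
0.2 [[229.9, 216.0], [298.0, 216.0], [263.9, 197.9]]
[262 180]
172 95
scene [(0.8119800332778702, 0.0), (0.7893030794165316, 0.1), (0.7846410684474123, 0.05), (0.7527910685805422, 0.15)] blue px 706
top [(0.8401486988847584, 0.0), (0.7517985611510791, 0.05), (0.6508474576271186, 0.1), (0.5704918032786885, 0.15)] blue px 271
```

View pics/w7.png

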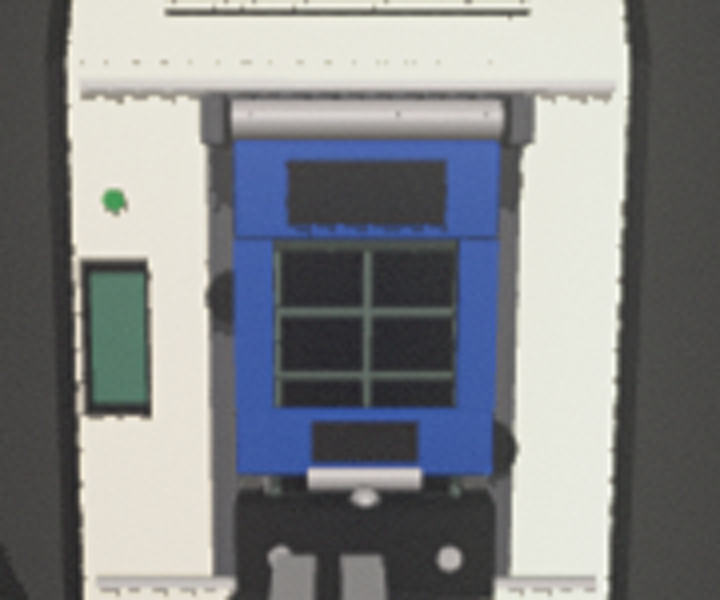

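The frame lies shut: its free edge is at v≈473, width 254 px, matching the 0 rad prediction. The nose at (365,478) is under the ball, and the plate shows squarely through the window.

```bash
python3 -c "
from workcell import manip
print(manip.hand_in())"
```

```text
the job is handed in; nothing more can be done
None
```

I seated the dark cell plate in the tester pocket, copper strip uphill, and closed the contact frame: the final pictures show the frame shut, with the plate square in its window. The job is handed in, but no verdict came back.

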